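# Doming punches back on the clip rack in size order

### The job

Get the three steel doming punches into size order on the bench rack, one to a place, the largest ball next to the brass knob and the smallest furthest from it: first unclip the largest, which is in the wrong place, and press it into its own, then click in the middle-sized one and last the smallest. Lay each shaft across both rails and press it fully home in both clips; do not drop the punches, and leave the other things on the bench where they are.

Things in the scene. Friction and masses are not known exactly. Their poses are not given: they have to be found in the camera images.
- punch_34: steel doming punch, 153 mm long: bare round shaft 12 mm diameter, 100 mm long; 34 mm ball on its +x end (centre 65 mm from the origin), dark hexagonal collar 34 mm across flats, 21 mm thick, on its -x end; about 380 g. Origin: middle of the shaft, on its axis. It starts clipped in the middle place of the rack, which is not its own.
- punch_25: steel doming punch, 139 mm long: bare round shaft 12 mm diameter, 100 mm long; 25 mm ball on its +x end (centre 61 mm from the origin), dark hexagonal collar 25 mm across flats, 16 mm thick, on its -x end; about 220 g. Origin: middle of the shaft, on its axis. It starts lying level on the bench, axis 12.5 mm up, ball away from the robot.
- punch_16: steel doming punch, 125 mm long: bare round shaft 12 mm diameter, 100 mm long; 16 mm ball on its +x end (centre 57 mm from the origin), dark hexagonal collar 16 mm across flats, 10 mm thick, on its -x end; about 120 g. Origin: middle of the shaft, on its axis. It starts lying level on the bench, axis 8 mm up, ball away from the robot.
- rack: fixed rack: wooden board 120 (x) x 280 (y) x 12 mm with two aluminium rails along y at x = -32 and +32 mm (11 mm wide, 53 mm clear between), each with three steel spring clips 55 mm apart. A place is one clip on each rail; a shaft lies across both, parallel to x. Fingers can hold the shaft's middle between the rails, down to 30 mm below its axis. Origin: underside of the board's centre; z up.
- place_a (a point): a place of the rack: axis centre of a fully seated shaft, midway between the rails, 45 mm above the bench, y = -55 mm in the rack's frame; axes as the rack's. Clips open upward, mouth 20 mm wide, 13 mm above this point. A shaft laid in the mouth stops 8 to 11 mm too high and must be pressed down level with some 8 to 14 N until it clicks into its V seats; a like pull straight up frees it.
- place_b (a point): a place of the rack: axis centre of a fully seated shaft, midway between the rails, 45 mm above the bench, y = 0 mm in the rack's frame; axes as the rack's. Clips open upward, mouth 20 mm wide, 13 mm above this point. A shaft laid in the mouth stops 8 to 11 mm too high and must be pressed down level with some 8 to 14 N until it clicks into its V seats; a like pull straight up frees it.
- place_c (a point): a place of the rack: axis centre of a fully seated shaft, midway between the rails, 45 mm above the bench, y = 55 mm in the rack's frame; axes as the rack's. Clips open upward, mouth 20 mm wide, 13 mm above this point. A shaft laid in the mouth stops 8 to 11 mm too high and must be pressed down level with some 8 to 14 N until it clicks into its V seats; a like pull straight up frees it.
- knob: waisted brass knob, 30 mm diameter and 36 mm tall, standing on one end of the rack board (either end), 63 mm beyond the nearest place and in line with the row. Origin: centre of its foot, 12 mm above the bench. It only marks that end; the other end has only a small flat screw head.
- ring_band: plain brass finger ring, 22 mm across, 6 mm high, lying flat among the punches; a bystander. Origin: middle of its underside
- brass_weight: brass cylinder 20 mm diameter, 18 mm high, standing among the punches; a bystander. Origin: middle of its underside
- pliers: small side cutters with blue handles, about 130 mm long, 14 mm high, lying at the back; a bystander. Origin: middle of its underside, at the hinge
- sanding_stick: flat black and white sanding stick 170 x 22 x 5 mm, lying at the back; a bystander. Origin: middle of its underside
- loupe: black eye loupe, 32 mm diameter, 22 mm high, beyond the punches; a bystander. Origin: middle of its underside
- flux_tin: aluminium tin 56 mm diameter, 40 mm high, at the back; a bystander. Origin: middle of its underside
- ring_clamp: wooden ring clamp 120 x 24 x 18 mm, lying at the left; a bystander. Origin: middle of its underside
Mind the look-alikes: they are no part of the job. Leave any orange or pink look-alike of the punch_34 alone. Leave any red look-alike of the punch_16 alone.

How it is judged:
On the way, in this order (a step that is already met when the one before it is completed fails the run):
1. the largest punch (34 mm ball) is seated in the place next to the knob (z of punch_34 in the frame of rack between 0.042 and 0.048 m and horizontal distance between punch_34 and knob between 0.053 and 0.073 m and x of punch_34 in the frame of rack between -0.02 and 0.02 m and angle between the x axis of punch_34 and the x axis of rack, either way round below 0.06 rad), for 0.2 s.
2. the middle-sized punch (25 mm ball) is seated in place 2 from the knob (z of punch_25 in the frame of rack between 0.042 and 0.048 m and horizontal distance between punch_25 and knob between 0.108 and 0.128 m and x of punch_25 in the frame of rack between -0.02 and 0.02 m and angle between the x axis of punch_25 and the x axis of rack, either way round below 0.06 rad), for 0.2 s.
3. the smallest punch (16 mm ball) is seated in place 3 from the knob (z of punch_16 in the frame of rack between 0.042 and 0.048 m and horizontal distance between punch_16 and knob between 0.163 and 0.183 m and x of punch_16 in the frame of rack between -0.02 and 0.02 m and angle between the x axis of punch_16 and the x axis of rack, either way round below 0.06 rad), for 0.2 s.
At the end, for the whole second after the job is handed in: From the knob: the 34, 25, 16 mm punch, at rest in both clips: axis 45 mm above the bench within 3 mm, parallel to the rack's x within 0.06 rad, its middle within 20 mm of the rack's centre line and 63, 118, 173 mm from the knob within 10 mm; other things within 30 mm of their starts (all of step 1 and all of step 2 and all of step 3 and linear speed of each of punch_34, punch_25, punch_16 below 0.03 m/s); the robot touches nothing.
It fails at once if a punch is dropped or thrown (moves faster than 0.7 m/s with no finger on it) ((linear speed of punch_34 above 0.7 m/s and contact force between punch_34 and the fingers below 0.05 N) or (linear speed of punch_25 above 0.7 m/s and contact force between punch_25 and the fingers below 0.05 N) or (linear speed of punch_16 above 0.7 m/s and contact force between punch_16 and the fingers below 0.05 N)).
It fails at once if another thing on the bench is shifted by more than 30 mm (distance of any of ring_band, brass_weight, pliers, sanding_stick, loupe, flux_tin, ring_clamp from where it was at the start of the episode above 0.03 m).
It also fails if it takes over 70 s, if anything falls off the work surface, if the arm or the gripper's body presses on something with over 40 N, if the wrist force passes 120 N, or if a joint passes its speed limit or range.

### The arm

A 6-joint arm with a two-finger parallel gripper is mounted at the origin on the work surface. World frame = base frame: x ahead of the robot, y to its left, z up, the work surface at z = 0. Lengths are in m, angles in rad, forces in N, time in s.
With the tool pointing down it reaches from about 0.4 to 0.825 m from the base axis. Payload 7 kg.
Tool frame: the origin (TCP) lies at the very end of the fingers, on their centre line; the grasp point (between the pads) lies 19 mm behind it (tcp_to_grasp is the distance from the TCP to the grasp point, in m); x points along the fingers, z is the direction in which the jaws open and shut, and the axes are right-handed (so a half turn about x gives the same grasp; the last joint's range is limited). The gripper opens to 88 mm and grips with 3 to 60 N. Pads are 19 mm wide; open, the fingers measure 130 mm over their backs; the gripper's body (78 mm by 193 mm) begins 47 mm behind the grasp point.
Start: joints at [1.618, 0.359, 0.012, 0, -1.224, -0.288], TCP at [0.161, 0.655, 0.227] pointing down, gripper open.
Joint ranges: [-3.07, 3.07], [-1.43, 2.12], [-1.02, 1.25], [-3.03, 1.67], [-3.05, -0], [-3.03, 3.03]. Speed limits (rad/s): [2.39, 2.39, 3.01, 3.14, 3.14, 3.14].

### API

Orientations are given as [roll, pitch, yaw] about the fixed x, y, z axes, in that order (R = Rz(yaw) Ry(pitch) Rx(roll)).
In Python, from station import get_state, grab_frame, job_done, tcp_to_grasp gives the robot as it stands. The module is installed in compiled form; this text tells all that it offers.
- The arm moves only by the shell command python3 -m crank 'ROWS' [FORCE]. ROWS is JSON, a list of rows, each a list of 7 numbers: the shift along the tool's x, y, z in m, then the turn, a rotation vector about the tool's x, y, z in rad, then the opening, from 0 (shut) to 1 (fully open). In form: [[x, y, z, wx, wy, wz, fingers], ...]. A call has 1 to 10 rows; each row is the pose to reach, as a shift and turn from the pose commanded when the call began, along the tool's axes at that moment; what a row does not reach only later rows make up. A row lasts 1/8 s, in which the tool goes at most 62.5 mm and 10.7 degrees, less where a joint would pass 70% of its speed; a pose out of reach is approached as far as the arm can. A call with a gripper value outside its range is refused whole. The fingers move at their own pace and stop on an object; FORCE is the grip in N (left out, the last holds). Time passes only in rows, so rows that repeat a pose let the fingers close. It gives the time, the measured TCP pose, the force and the opening at its end, in the units of the state.
- get_state(): the state, without advancing time (a new reading comes with each control period).
- grab_frame(name): name is "side" or "top" or "wrist"; returns a dict with "pixels" (400x640x3 uint8, red, green, blue), "vfov" (degrees; the focal length in pixels is half the picture's height over the tangent of half this angle, whatever the lens; pixels are square), "cx", "cy" (the principal point, pixels), "extrinsics" (4x4, takes a point from world to camera coordinates). Camera axes: x right, y up, looking along -z (the intrinsics and any distortion apply to the point x, -y, -z); pixel columns grow to the right and rows downward; lengths in m; the calibration is good to about 2 mm. The wrist camera is an equidistant fisheye: a pixel r from the principal point sees the ray r / f radians off the axis. A picture is of the moment at which its call begins. There is no depth.
- job_done(): hands the job in, once; it reports no verdict.
The state is a dict: "t": time; "q": joint angles; "qd": joint speeds; "joint_efforts": joint torques, N m; "eef_pos": TCP position; "ee_rot": TCP orientation; "force": force on the tool from outside, world axes, zero at the start; "moment": the same for the moment, N m; "width": finger opening in m.
Only numpy, scipy, OpenCV 4.12 (cv2) and the standard library are available. Lean on these libraries where they do the work, as an engineer would, in place of code of your own. Each camera call takes 0.05 s, during which the arm holds its last target.

## Working session

There is one attempt and no reset: what is moved stays moved. The work goes in short steps, Python scripts to look and compute and a shell command to move; the robot and the scene stay as the last step left them, time stands still between calls to the robot, and variables do not carry over. Pictures are saved under pics/ and viewed, and the job is handed in when it is done.

```bash
mkdir -p pics; python3 - <<'E'
from station import *
import cv2,numpy as np
s=get_state();print({k:np.round(v,3).tolist() for k,v in s.items()}, tcp_to_grasp)
for n in ["side","top","wrist"]:
    f=grab_frame(n);cv2.imwrite(f"pics/{n}0.png",f["pixels"][:,:,::-1]);print(n,f["vfov"],f["cx"],f["cy"],np.round(f["extrinsics"],4).tolist())
    np.savez(f"{n}0.npz",**f)
E
```

```text
{'t': 0.0, 'q': [1.618, 0.359, 0.011, -0.0, -1.224, -0.288], 'qd': [0.0, -0.0, -0.0, -0.001, -0.001, -0.001], 'joint_efforts': [0.001, -58.272, 29.306, 6.998, 0.007, -0.0], 'eef_pos': [0.161, 0.655, 0.226], 'ee_rot': [0.105, 1.569, -1.706], 'force': [-0.087, -1.002, -0.299], 'moment': [0.011, -0.023, 0.051], 'width': 0.088} 0.0188
side 45.43739054211391 329.6770008655546 202.3697619754065 [[0.8382, -0.545, -0.0186, -0.4376], [0.4048, 0.5991, 0.6908, -0.3232], [-0.3653, -0.5865, 0.7228, -1.1115], [0.0, 0.0, 0.0, 1.0]]
top 50.851764675630456 324.9646054443113 190.7445107362907 [[-0.0174, -0.9998, 0.0025, 0.1047], [0.996, -0.0171, 0.0881, -0.584], [-0.088, 0.004, 0.9961, -1.3939], [0.0, 0.0, 0.0, 1.0]]
wrist 65.70646984690485 317.0483535255929 195.57864503325868 [[-0.2387, -0.9711, 0.0001, 0.6736], [0.9369, -0.2303, -0.2629, 0.0317], [0.2553, -0.0626, 0.9648, -0.3891], [0.0, 0.0, 0.0, 1.0]]
```

View pics/side0.png

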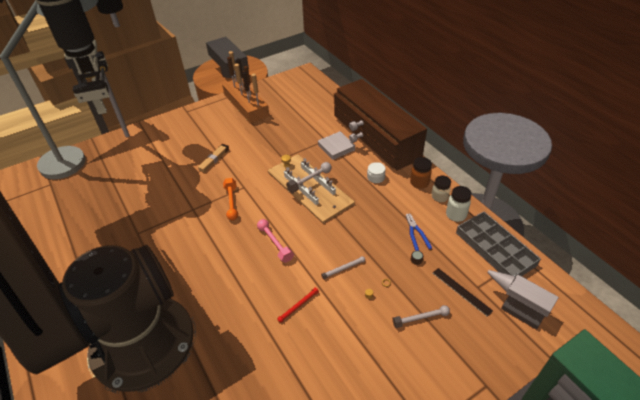

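View pics/top0.png

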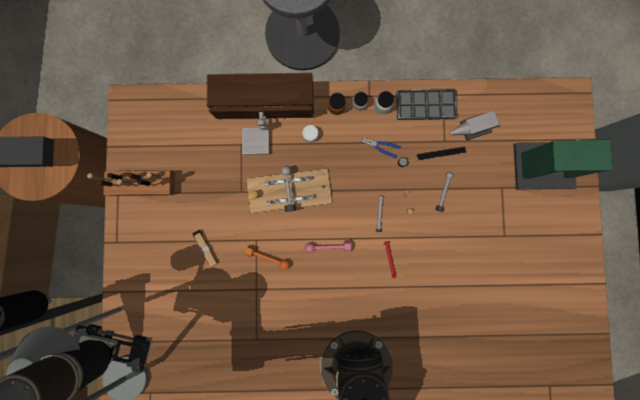

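View pics/wrist0.png

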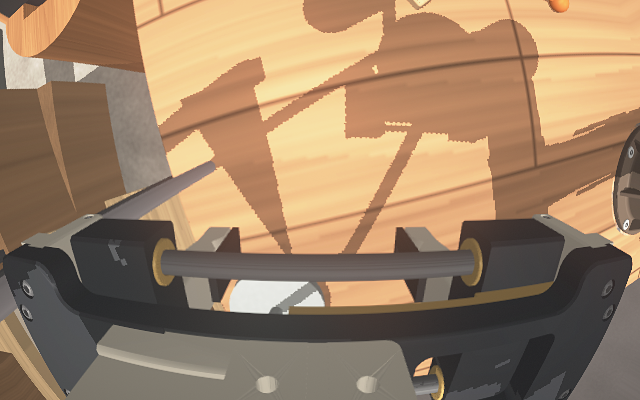

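```bash
python3 - <<'E'
import cv2
t=cv2.imread("pics/top0.png");s=cv2.imread("pics/side0.png")
cv2.imwrite("pics/c1.png",cv2.resize(t[150:290,235:475],None,fx=3.3,fy=3.3,interpolation=cv2.INTER_CUBIC))
cv2.imwrite("pics/c2.png",cv2.resize(s[140:230,255:365],None,fx=6,fy=6,interpolation=cv2.INTER_CUBIC))
cv2.imwrite("pics/c3.png",cv2.resize(s[240:340,260:500],None,fx=3.3,fy=3.3,interpolation=cv2.INTER_CUBIC))
E
```

```text
(no output)
```

View pics/c1.png

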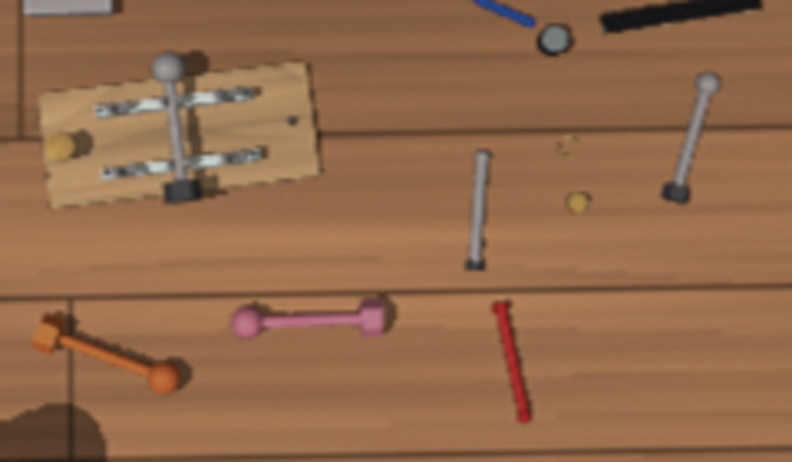

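View pics/c2.png

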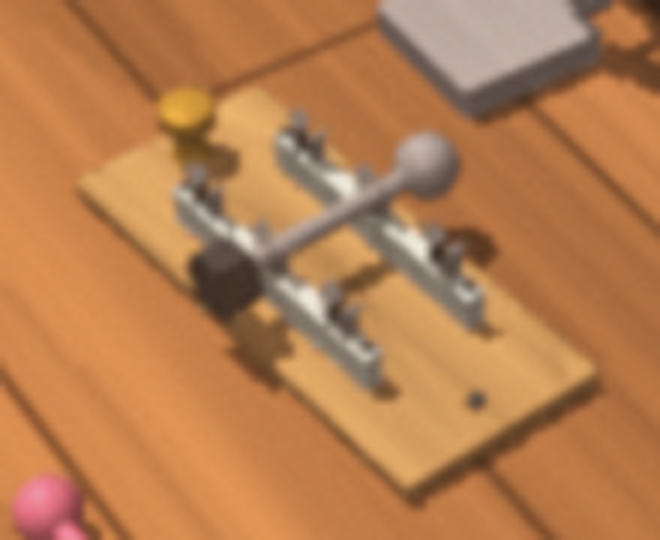

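View pics/c3.png

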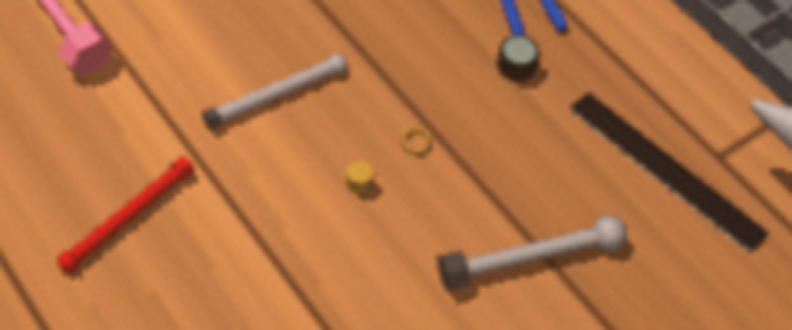

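```bash
cat > h.py <<'E'
import numpy as np,cv2
from scipy.spatial.transform import Rotation as R
def ray(f,u,v,fish=False):
    F=200/np.tan(np.radians(float(f["vfov"])/2)); x=(u-float(f["cx"]))/F; y=(v-float(f["cy"]))/F
    if fish:
        r=np.hypot(x,y); s=np.sin(r)/max(r,1e-9); d=np.array([x*s,-y*s,-np.cos(r)])
    else: d=np.array([x,-y,-1.])
    E=f["extrinsics"]; Rm=E[:3,:3]; return -Rm.T@E[:3,3], Rm.T@(d/np.linalg.norm(d))
def plane(f,u,v,z,fish=False):
    c,d=ray(f,u,v,fish); return c+d*(z-c[2])/d[2]
def tri(rs):
    A=np.zeros((3,3));b=np.zeros(3)
    for c,d in rs:
        P=np.eye(3)-np.outer(d,d);A+=P;b+=P@c
    p=np.linalg.solve(A,b); return p,[np.linalg.norm((np.eye(3)-np.outer(d,d))@(p-c)) for c,d in rs]
def proj(f,p,fish=False):
    F=200/np.tan(np.radians(float(f["vfov"])/2)); q=f["extrinsics"]@np.append(p,1); x,y,z=q[0],-q[1],-q[2]
    if fish:
        r=np.hypot(x,y);t=np.arctan2(r,z);return float(f["cx"])+F*t*x/r,float(f["cy"])+F*t*y/r
    return float(f["cx"])+F*x/z,float(f["cy"])+F*y/z
E
python3 - <<'E'
from h import *
t=dict(np.load("top0.npz"));s=dict(np.load("side0.npz"))
# crop readings: top crop origin (235,150)/3.3 ; side c2 (255,140)/6 ; c3 (260,240)/3.3
T=lambda x,y:(235+x/3.3-.35,150+y/3.3-.35)
S2=lambda x,y:(255+x/6-.4,140+y/6-.4)
S3=lambda x,y:(260+x/3.3-.35,240+y/3.3-.35)
for n,a,b in [("34ball",T(168,67),S2(427,164)),("34col",T(182,190),S2(225,278)),("25ball",T(708,83),S3(610,234)),("25col",T(676,191),S3(455,271)),("16ball",T(483,156),S3(339,65)),("16col",T(475,265),S3(213,118)),("knobtop",T(60,146),S2(186,106)),("screw",T(293,120),S2(477,400))]:
    p,r=tri([ray(t,*a),ray(s,*b)]);print(n,np.round(p,4),np.round(r,4))
E
```

```text
34ball [0.6558 0.2253 0.044 ] [0.0003 0.0003]
34col [0.5307 0.2127 0.0422] [0.0006 0.0006]
25ball [ 0.6343 -0.3318  0.0097] [0.0003 0.0003]
25col [ 0.5225 -0.2936  0.0102] [0.0007 0.0007]
16ball [ 0.5626 -0.0966  0.005 ] [0.0005 0.0005]
16col [ 0.4506 -0.0849  0.0072] [0.0002 0.0002]
knobtop [0.5775 0.3352 0.0422] [0.0003 0.0003]
screw [0.6028 0.0996 0.0119] [0.0004 0.0004]
```

```bash
cat >> h.py <<'E'
def go(p,yaw,show=True):
    """shift+rotvec in tool axes from measured pose to TCP p, tool down, jaw axis z along (-sin yaw, cos yaw) either way"""
    from station import get_state
    s=get_state();Rm=R.from_euler("xyz",s["ee_rot"]);
    best=None
    for sg in (1,-1):
        x=np.array([0,0,-1.]);z=sg*np.array([-np.sin(yaw),np.cos(yaw),0]);y=np.cross(z,x)
        G=R.from_matrix(np.c_[x,y,z]); w=(Rm.inv()*G).as_rotvec()
        if best is None or np.linalg.norm(w)<np.linalg.norm(best): best=w
        print("opt",np.round(w,3))
    d=Rm.inv().apply(np.array(p)-s["eef_pos"])
    print("t",round(s["t"],2),"tool axes",np.round(Rm.as_matrix().T,2).tolist(),"shift",np.round(d,4),"rot",np.round(best,3),"q",np.round(s["q"],2),"F",np.round(s["force"],1),"w",s["width"])
E
python3 -c "
from h import *
go([.591-.02,.2188,.2],.103)"
```

```text
opt [ 2.798e+00  0.000e+00 -2.000e-03]
opt [-0.344  0.001  0.   ]
t 0.15 tool axes [[-0.0, -0.0, -1.0], [0.97, -0.24, 0.0], [-0.24, -0.97, 0.0]] shift [0.0263 0.5023 0.3259] rot [-0.344  0.001  0.   ] q [ 1.62  0.36  0.01 -0.   -1.22 -0.29] F [ 0.1 -0.2 -0.2] w 0.08769569373878343
```

```bash
python3 -m crank '[[0.003,0.05,0.0325,-0.034,0,0,1],[0.006,0.1,0.065,-0.069,0,0,1],[0.009,0.15,0.098,-0.103,0,0,1],[0.012,0.2,0.13,-0.138,0,0,1],[0.015,0.25,0.163,-0.172,0,0,1],[0.017,0.3,0.195,-0.206,0,0,1],[0.02,0.35,0.228,-0.24,0,0,0.8],[0.022,0.4,0.26,-0.275,0,0,0.7],[0.024,0.45,0.293,-0.31,0,0,0.6],[0.026,0.502,0.326,-0.344,0,0,0.5]]' 40; python3 -m crank '[[0,0,0,0,0,0,0.45],[0,0,0,0,0,0,0.45]]'
python3 - <<'E'
from h import *
from station import *
go([.591,.2188,.2],.103)
f=grab_frame("wrist");cv2.imwrite("pics/w1.png",f["pixels"][:,:,::-1]);np.savez("w1.npz",**f)
E
```

```text
t: 1.4
eef_pos: [0.5718, 0.2176, 0.2005]
ee_rot: [3.104, 1.571, 1.637]
force: [1.1, 0.7, -0.1]
width: 0.0532
t: 1.65
eef_pos: [0.5706, 0.2188, 0.2001]
ee_rot: [-1.273, 1.57, -2.742]
force: [-0.5, 0.4, 0.3]
width: 0.0401
opt [ 3.14e+00  1.00e-03 -0.00e+00]
opt [-0.001  0.     0.001]
t 1.65 tool axes [[-0.0, -0.0, -1.0], [0.99, 0.1, -0.0], [0.1, -0.99, 0.0]] shift [0.0001 0.0203 0.002 ] rot [-0.001  0.     0.001] q [ 0.69  0.27 -0.17 -0.   -1.13  0.99] F [-0.5  0.4  0.3] w 0.04011422589606924
```

View pics/w1.png

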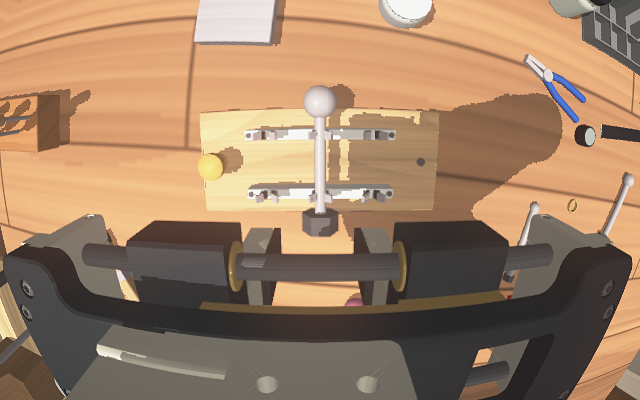

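```bash
python3 - <<'E'
from h import *
f=dict(np.load("w1.npz"));im=f["pixels"]
cv2.imwrite("pics/c4.png",cv2.resize(im[70:245,190:450,::-1],None,fx=3,fy=3,interpolation=cv2.INTER_CUBIC))
g=cv2.cvtColor(im,cv2.COLOR_RGB2HSV)
for r in (115,122,148,155,165,175):
    print(r,[ (c,int(g[r,c,1]),int(g[r,c,2])) for c in range(311,331)])
for n,u,v,z in [("ball",320,101,.045),("knobtop",210,166.5,.048),("screw",421,161.5,.012)]:
    print(n,np.round(plane(f,u,v,z,True),4))
E
```

```text
115 [(311, 36, 198), (312, 28, 198), (313, 25, 207), (314, 27, 211), (315, 24, 210), (316, 25, 212), (317, 24, 212), (318, 24, 210), (319, 25, 208), (320, 26, 206), (321, 26, 206), (322, 24, 203), (323, 25, 200), (324, 27, 196), (325, 26, 188), (326, 25, 185), (327, 27, 171), (328, 34, 163), (329, 56, 160), (330, 87, 164)]
122 [(311, 77, 246), (312, 78, 246), (313, 78, 247), (314, 55, 218), (315, 18, 223), (316, 13, 233), (317, 11, 239), (318, 6, 243), (319, 6, 245), (320, 13, 235), (321, 14, 230), (322, 17, 223), (323, 25, 213), (324, 24, 184), (325, 45, 160), (326, 101, 230), (327, 81, 249), (328, 102, 228), (329, 101, 174), (330, 102, 178)]
148 [(311, 79, 245), (312, 81, 246), (313, 81, 246), (314, 54, 212), (315, 19, 223), (316, 13, 232), (317, 12, 239), (318, 8, 244), (319, 5, 246), (320, 14, 237), (321, 14, 231), (322, 18, 225), (323, 25, 215), (324, 25, 187), (325, 39, 155), (326, 86, 250), (327, 100, 234), (328, 105, 219), (329, 105, 208), (330, 100, 173)]
155 [(311, 93, 236), (312, 94, 236), (313, 93, 235), (314, 75, 215), (315, 22, 223), (316, 13, 231), (317, 12, 239), (318
[... 241 characters left out ...]
313, 89, 240), (314, 75, 219), (315, 22, 222), (316, 13, 231), (317, 12, 238), (318, 7, 243), (319, 4, 245), (320, 12, 236), (321, 13, 231), (322, 16, 225), (323, 26, 216), (324, 27, 189), (325, 29, 147), (326, 92, 246), (327, 107, 213), (328, 99, 162), (329, 100, 166), (330, 100, 166)]
175 [(311, 72, 246), (312, 72, 247), (313, 74, 247), (314, 72, 229), (315, 25, 223), (316, 13, 230), (317, 12, 238), (318, 9, 243), (319, 5, 245), (320, 13, 236), (321, 14, 232), (322, 17, 226), (323, 26, 216), (324, 27, 189), (325, 30, 143), (326, 81, 251), (327, 72, 250), (328, 94, 241), (329, 101, 179), (330, 100, 181)]
ball [0.6543 0.2233 0.045 ]
knobtop [0.5778 0.3321 0.048 ]
screw [0.6015 0.0985 0.012 ]
```

View pics/c4.png

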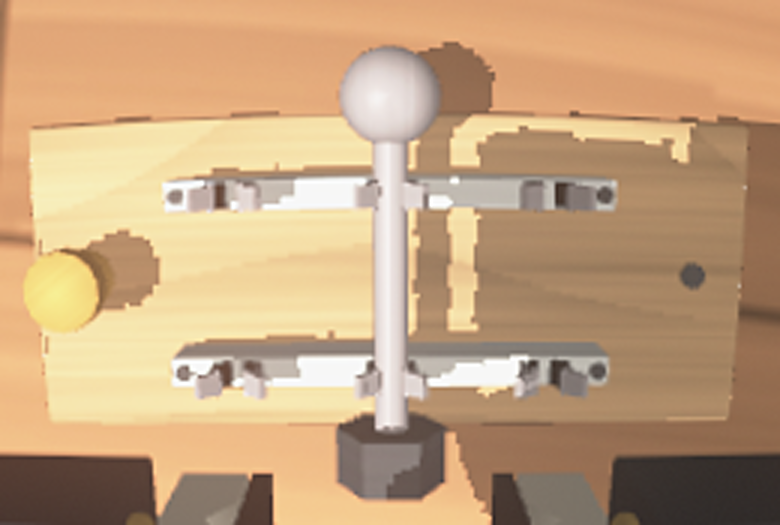

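```bash
python3 - <<'E'
from h import *
f=dict(np.load("w1.npz"))
P=lambda u,v,z:plane(f,u,v,z,True)
a,b=P(320.0,122,.045),P(320.2,175,.045);d=a-b;print(a,b,"yaw",np.arctan2(d[1],d[0]))
C=lambda x,y:(190+(x+.5)/3-.5,70+(y+.5)/3-.5)
k=P(210,166.5,.048);s=P(421,161.5,.012);d=k-s;print("rackyaw",np.arctan2(-d[0],d[1]))
for n,l,r,y0,y1 in [("c far",210,248,195,195),("c near",209,256,384,380),("b far",367,413,195,195),("b near",368,415,380,380),("a far",533,572,195,195),("a near",526,574,380,385)]:
    p=P(*C(l,y0),.056);q=P(*C(r,y1),.056);print(n,np.round((p+q)/2,4),np.linalg.norm(p-q))
for n,uv in dict(cl=(175,196),cr=(605,195),nl=(183,373),nr=(599,371)).items(): print(n,np.round(P(*C(*uv),.037),4))
E
```

```text
[0.63314708 0.22111798 0.045     ] [0.57904992 0.21530752 0.045     ] yaw 0.10699762485504721
rackyaw 0.10072169281214496
c far [0.6163 0.2727 0.056 ] 0.012639075102050716
c near [0.5532 0.2672 0.056 ] 0.016406964217427603
b far [0.6211 0.2203 0.056 ] 0.014894676903567154
b near [0.5594 0.2134 0.056 ] 0.015850048847995964
a far [0.6272 0.1674 0.056 ] 0.013044535205132914
a near [0.564  0.1594 0.056 ] 0.016912724655611378
cl [0.6129 0.2949 0.037 ]
cr [0.6287 0.1451 0.037 ]
nl [0.5491 0.2882 0.037 ]
nr [0.5652 0.1378 0.037 ]
```

```bash
python3 -m crank '[[0.02,0.019,0.0043,0,0,0,0.45],[0.07,0.019,0.0043,0,0,0,0.45],[0.12,0.019,0.0043,0,0,0,0.45],[0.15,0.019,0.0043,0,0,0,0.45],[0.174,0.019,0.0043,0,0,0,0.45],[0.174,0.019,0.0043,0,0,0,0.45]]'; python3 -m crank '[[0,0,0,0,0,0,0],[0,0,0,0,0,0,0],[0,0,0,0,0,0,0],[0,0,0,0,0,0,0]]' 50;  python3 -c "
from h import *
go([.59,.2165,.026],.105)
from station import *
f=grab_frame('wrist');cv2.imwrite('pics/w2.png',f['pixels'][:,:,::-1])"
```

```text
t: 2.45
eef_pos: [0.5881, 0.2175, 0.025]
ee_rot: [-1.087, 1.567, -2.553]
force: [-0.2, -0.1, 1.0]
width: 0.0393
t: 2.95
eef_pos: [0.5906, 0.2179, 0.0275]
ee_rot: [2.301, 1.568, 0.833]
force: [-1.7, 3.5, 3.7]
width: 0.0104
opt [ 3.14e+00 -3.00e-03  3.00e-03]
opt [-0.002 -0.002 -0.002]
t 2.95 tool axes [[0.0, 0.0, -1.0], [0.99, 0.1, 0.0], [0.1, -0.99, -0.0]] shift [ 0.0015 -0.0007  0.0013] rot [-0.002 -0.002 -0.002] q [ 0.66  0.47 -0.32 -0.   -0.78  1.01] F [-1.7  3.5  3.7] w 0.010430455561127575
```

View pics/w2.png

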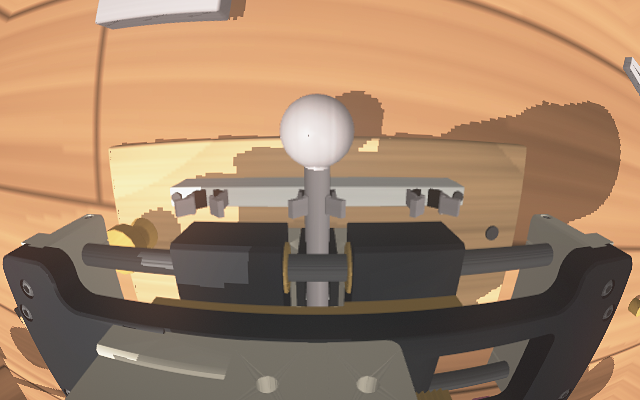

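```bash
python3 -m crank '[[-0.005,0,0,0,0,0,0],[-0.010,0,0,0,0,0,0],[-0.015,0,0,0,0,0,0],[-0.02,0,0,0,0,0,0],[-0.03,0,0,0,0,0,0],[-0.045,0,0,0,0,0,0],[-0.045,0,0,0,0,0,0]]';  python3 -c "
from h import *
go([.5906-.055*.105,.2182+.055*.9945,.0715],.105)
from station import *
f=grab_frame('wrist');cv2.imwrite('pics/w3.png',f['pixels'][:,:,::-1])
f=grab_frame('side');cv2.imwrite('pics/s3.png',cv2.resize(f['pixels'][100:250,220:420,::-1],None,fx=3,fy=3))"
```

```text
t: 3.88
eef_pos: [0.5912, 0.2174, 0.0736]
ee_rot: [2.023, 1.567, 0.556]
force: [-0.3, 0.5, -4.3]
width: 0.0102
opt [ 3.14e+00 -5.00e-03  2.00e-03]
opt [-0.002 -0.001 -0.003]
t 3.88 tool axes [[0.0, 0.0, -1.0], [0.99, 0.1, 0.0], [0.1, -0.99, -0.0]] shift [ 0.0022 -0.0006 -0.0558] rot [-0.002 -0.001 -0.003] q [ 0.66  0.42 -0.28  0.   -0.87  1.01] F [-0.3  0.5 -4.3] w 0.010187868927915823
```

View pics/w3.png

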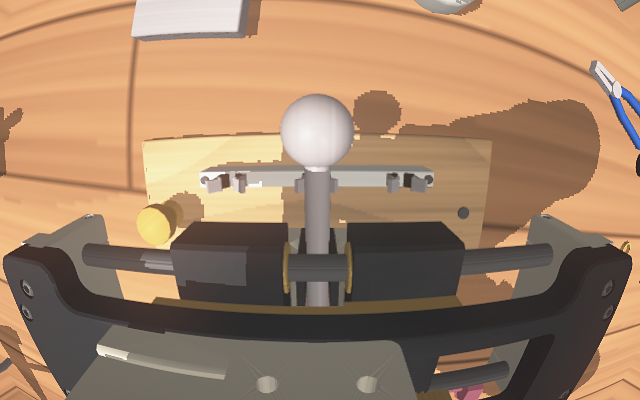

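View pics/s3.png

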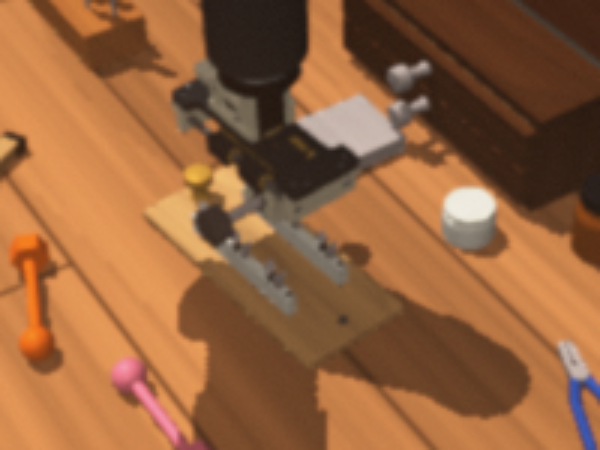

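```bash
python3 -m crank '[[0,0,-0.028,0,0,0,0],[0,0,-0.0557,0,0,0,0],[0,0,-0.0557,0,0,0,0],[0.012,0,-0.0557,0,0,0,0],[0.024,0,-0.0557,0,0,0,0],[0.028,0,-0.0557,0,0,0,0],[0.028,0,-0.0557,0,0,0,0]]';  python3 -c "
from h import *
go([.5906-.055*.105,.2182+.055*.9945,.026],.105)
from station import *
f=grab_frame('wrist');cv2.imwrite('pics/w4.png',f['pixels'][:,:,::-1])"
```

```text
t: 4.85
eef_pos: [0.5842, 0.2717, 0.0429]
ee_rot: [-0.902, 1.57, -2.37]
force: [-1.5, -0.4, -4.2]
width: 0.0108
opt [ 3.139e+00  2.000e-03 -1.000e-03]
opt [-0.002  0.001  0.001]
t 4.85 tool axes [[-0.0, -0.0, -1.0], [0.99, 0.1, -0.0], [0.1, -0.99, 0.0]] shift [ 0.0169  0.0007 -0.0011] rot [-0.002  0.001  0.001] q [ 0.74  0.47 -0.27  0.   -0.83  0.94] F [-1.5 -0.4 -4.2] w 0.01078431780116352
```

View pics/w4.png

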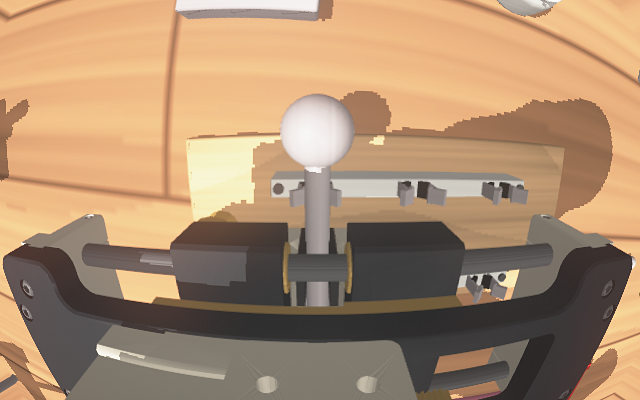

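```bash
python3 -m crank '[[0.004,0,0,0,0,0,0],[0.008,0,0,0,0,0,0],[0.011,0,0,0,0,0,0],[0.014,0,0,0,0,0,0],[0.017,0,0,0,0,0,0],[0.018,0,0,0,0,0,0]]' 60;  python3 -c "
from h import *
go([.5906-.055*.105,.2182+.055*.9945,.026],.105)
from station import *
f=grab_frame('wrist');cv2.imwrite('pics/w5.png',f['pixels'][:,:,::-1])"
```

```text
t: 5.65
eef_pos: [0.5845, 0.2727, 0.0272]
ee_rot: [1.777, 1.57, 0.31]
force: [-8.0, -1.2, 19.3]
width: 0.0099
opt [ 3.141e+00 -1.000e-03  0.000e+00]
opt [-0.001 -0.    -0.001]
t 5.65 tool axes [[0.0, 0.0, -1.0], [0.99, 0.1, 0.0], [0.1, -0.99, -0.0]] shift [ 0.0012  0.0003 -0.0002] rot [-0.001 -0.    -0.001] q [ 0.74  0.49 -0.28  0.   -0.8   0.94] F [-8.  -1.2 19.3] w 0.009920270750384128
```

View pics/w5.png

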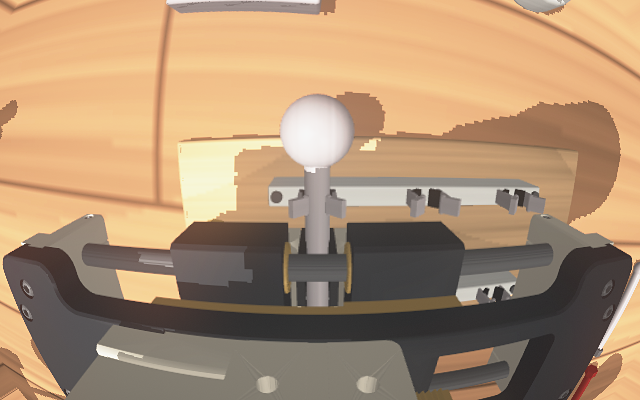

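```bash
python3 -m crank '[[0.003,0,0,0,0,0,0],[0.003,0,0,0,0,0,0],[0,0,0,0,0,0,0.35],[0,0,0,0,0,0,0.35],[0,0,0,0,0,0,0.35]]'; python3 -m crank '[[-0.03,0,0,0,0,0,0.35],[-0.08,0,0,0,0,0,0.35],[-0.13,0,0,0,0,0,0.35],[-0.17,-0.02,0.01,0,0,0,0.45]]';  python3 -c "
from h import *
go([.5906-.055*.105,.2182+.055*.9945,.026],.105)
from station import *
f=grab_frame('wrist');cv2.imwrite('pics/w6.png',f['pixels'][:,:,::-1]);np.savez('w6.npz',**f)
f=grab_frame('side');cv2.imwrite('pics/s6.png',cv2.resize(f['pixels'][100:250,220:420,::-1],None,fx=3,fy=3))"
```

```text
t: 6.32
eef_pos: [0.5842, 0.2722, 0.025]
ee_rot: [-1.011, 1.57, -2.479]
force: [1.1, -1.1, 0.9]
width: 0.0292
t: 6.82
eef_pos: [0.5663, 0.2607, 0.1967]
ee_rot: [1.538, 1.57, 0.071]
force: [-0.7, 0.2, -0.4]
width: 0.036
opt [ 3.14e+00 -1.00e-03 -0.00e+00]
opt [-0.002  0.    -0.001]
t 6.83 tool axes [[0.0, 0.0, -1.0], [0.99, 0.1, 0.0], [0.1, -0.99, 0.0]] shift [ 0.1707  0.0196 -0.0102] rot [-0.002  0.    -0.001] q [ 0.74  0.29 -0.15  0.   -1.12  0.93] F [-0.7  0.2 -0.4] w 0.03598549092721246
```

View pics/w6.png

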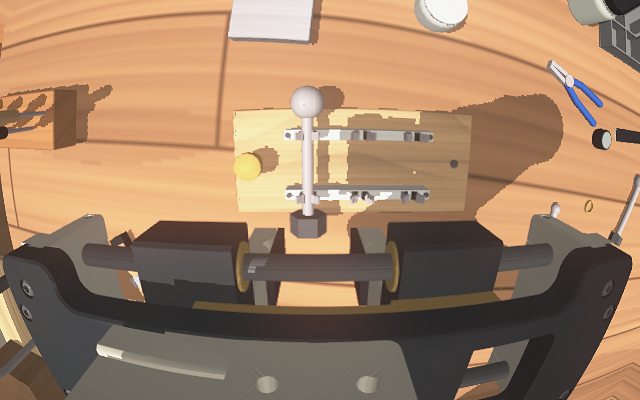

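View pics/s6.png

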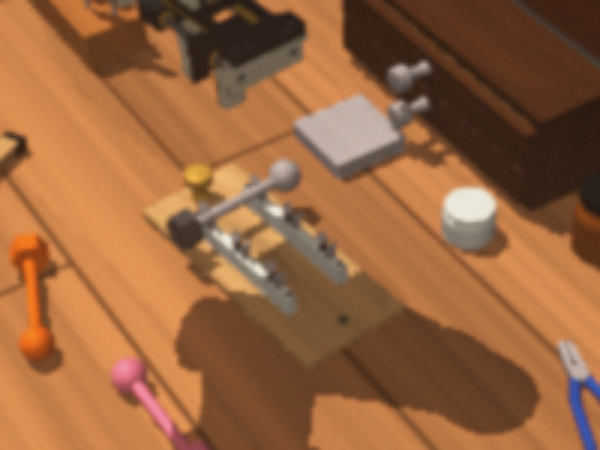

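```bash
python3 - <<'E'
from h import *
s=dict(np.load("side0.npz"));w=dict(np.load("w6.npz"));w1=dict(np.load("w1.npz"))
S=lambda x,y:(220+(x+.5)/3-.5,100+(y+.5)/3-.5)
for n,a,b in [("ball",S(285,174),(306.5,101.5)),("col",S(186,230),(308.5,224))]:
    p,r=tri([ray(s,*a),ray(w,*b,True)]);print(n,np.round(p,4),np.round(r,4))
# reference: earlier seated ball
p,r=tri([ray(s,255+427/6-.4,140+164/6-.4),ray(w1,320,101.,True)]);print("ref ball",np.round(p,4),np.round(r,4))
g=cv2.cvtColor(w["pixels"],cv2.COLOR_RGB2HSV)
for r in (122,150,165,178): 
    c=[c for c in range(295,325) if g[r,c,1]<50]; a=plane(w,np.mean(c),r,.045,True);print(r,c[0],c[-1],np.round(a,4))
print("knob",plane(w,247.5,166.5,.048,True), proj(s,[.5843,.2732,.045]))
go([.577,-.3125,.2],-.33)
E
```

```text
ball [0.6484 0.2784 0.0466] [0.0003 0.0003]
col [0.5226 0.2636 0.0457] [0.001 0.001]
ref ball [0.6542 0.2233 0.0463] [0. 0.]
122 302 311 [0.6278 0.2765 0.045 ]
150 302 312 [0.5998 0.2732 0.045 ]
165 302 312 [0.5845 0.2718 0.045 ]
178 302 312 [0.5711 0.2705 0.045 ]
knob [0.57774809 0.33218259 0.048     ] (np.float64(297.59129568146744), np.float64(166.8118364934502))
opt [-2.708  0.008 -0.007]
opt [ 0.434 -0.005 -0.006]
t 6.92 tool axes [[0.01, 0.0, -1.0], [0.99, 0.1, 0.01], [0.1, -0.99, -0.0]] shift [-0.0017 -0.0489  0.5713] rot [ 0.434 -0.005 -0.006] q [ 0.74  0.29 -0.15  0.   -1.12  0.93] F [0.9 0.8 0.7] w 0.038541541059755526
```

```bash
python3 -m crank '[[0,-0.007,0.057,0.043,0,0,0.45],[0,-0.014,0.114,0.087,0,0,0.45],[0,-0.02,0.171,0.13,0,0,0.45],[0,-0.027,0.228,0.174,0,0,0.45],[0,-0.034,0.285,0.217,0,0,0.45],[0,-0.041,0.342,0.26,0,0,0.45],[0,-0.048,0.4,0.304,0,0,0.45],[0,-0.055,0.457,0.347,0,0,0.45],[0,-0.062,0.514,0.39,0,0,0.45],[0,-0.067,0.567,0.434,0,0,0.45]]'; python3 -m crank '[[0,0,0,0,0,0,0.45],[0,0,0,0,0,0,0.45]]'
python3 - <<'E'
from h import *
from station import *
go([.577,-.3122,.2],-.33)
f=grab_frame("wrist");cv2.imwrite("pics/w7.png",f["pixels"][:,:,::-1]);np.savez("w7.npz",**f)
E
```

```text
t: 8.18
eef_pos: [0.5568, -0.3126, 0.1943]
ee_rot: [-1.532, 1.569, 2.847]
force: [1.7, -0.1, 0.7]
width: 0.0396
t: 8.43
eef_pos: [0.5568, -0.3107, 0.1943]
ee_rot: [-1.614, 1.569, 2.766]
force: [-0.2, -0.7, -0.3]
width: 0.0394
opt [3.14e+00 3.00e-03 0.00e+00]
opt [-0.002 -0.     0.002]
t 8.43 tool axes [[-0.0, 0.0, -1.0], [0.95, -0.33, -0.0], [-0.33, -0.95, -0.0]] shift [-0.0058  0.0196 -0.0052] rot [-0.002 -0.     0.002] q [-0.2   0.32 -0.12 -0.   -1.13  1.44] F [-0.2 -0.7 -0.3] w 0.0393958227068231
```

View pics/w7.png

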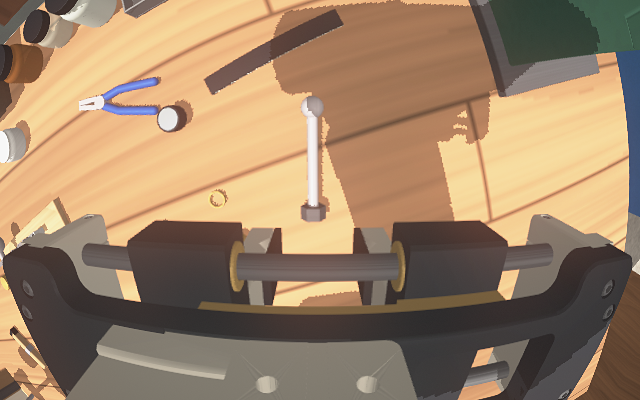

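Wrist view: punch_25 ball at about (312,106), collar (313,213); steel, with dark collar. Measure.

```bash
python3 - <<'E'
from h import *
f=dict(np.load("w7.npz"))
im=f["pixels"];cv2.imwrite("pics/c7.png",cv2.resize(im[85:230,280:345,::-1],None,fx=4,fy=4,interpolation=cv2.INTER_CUBIC))
g=cv2.cvtColor(im,cv2.COLOR_RGB2HSV);Q=[]
for r in (130,150,170,190):
    c=[c for c in range(300,330) if g[r,c,1]<55];p=plane(f,np.mean(c),r,.0125,True);Q.append(p);print(r,c[0],c[-1],np.round(p,4))
d=Q[0]-Q[-1];print("yaw",np.arctan2(d[1],d[0]))
print(plane(f,312,106,.0125,True),plane(f,313,213,.0125,True))
E
```

```text
130 307 317 [ 0.6086 -0.3233  0.0125]
150 308 317 [ 0.5875 -0.3166  0.0125]
170 308 317 [ 0.5663 -0.3092  0.0125]
190 308 317 [ 0.5445 -0.3017  0.0125]
yaw -0.3265211515184737
[ 0.63344589 -0.33194921  0.0125    ] [ 0.51845222 -0.29315544  0.0125    ]
```

View pics/c7.png

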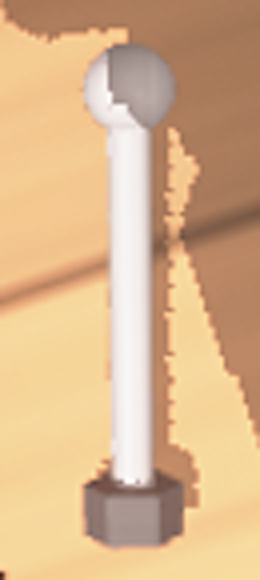

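```bash
python3 -m crank '[[0.03,0.0187,-0.0045,0,0,0,0.45],[0.09,0.0187,-0.0045,0,0,0,0.45],[0.14,0.0187,-0.0045,0,0,0,0.45],[0.15,0.0187,-0.0045,0,0,0,0.45],[0.15,0.0187,-0.0045,0,0,0,0.45]]';python3 -c "
from h import *
go([.576,-.3124,.004],-.327)"
```

```text
t: 9.1
eef_pos: [0.5772, -0.3119, 0.0463]
ee_rot: [0.474, 1.57, -1.426]
force: [0.5, -1.6, 1.0]
width: 0.0399
opt [ 3.14e+00 -0.00e+00 -1.00e-03]
opt [-0.002  0.    -0.   ]
t 9.1 tool axes [[0.0, -0.0, -1.0], [0.95, -0.32, 0.0], [-0.32, -0.95, 0.0]] shift [ 0.0423 -0.001   0.0008] rot [-0.002  0.    -0.   ] q [-0.2   0.48 -0.24  0.   -0.85  1.44] F [ 0.5 -1.6  1. ] w 0.039897374988202366
```

```bash
python3 -m crank '[[0.02,-0.001,0,0,0,0,0.45],[0.035,-0.001,0,0,0,0,0.45],[0.041,-0.001,0,0,0,0,0.45],[0.041,-0.001,0,0,0,0,0.3],[0.041,-0.001,0,0,0,0,0],[0.041,-0.001,0,0,0,0,0],[0.041,-0.001,0,0,0,0,0]]' 50;python3 -c "
from h import *
go([.576,-.3124,.004],-.327)"
```

```text
t: 9.98
eef_pos: [0.5758, -0.3122, 0.005]
ee_rot: [1.546, 1.57, -0.356]
force: [0.6, 0.5, 2.5]
width: 0.0108
opt [ 3.138e+00 -1.000e-03 -0.000e+00]
opt [-0.004  0.    -0.001]
t 9.97 tool axes [[0.0, -0.0, -1.0], [0.95, -0.32, 0.0], [-0.32, -0.95, 0.0]] shift [0.001  0.0002 0.0001] rot [-0.004  0.    -0.001] q [-0.2   0.53 -0.27  0.   -0.76  1.44] F [0.6 0.5 2.5] w 0.010776605405103543
```

Gripped. Lift and look.

```bash
python3 -m crank '[[-0.01,0,0,0,0,0,0],[-0.03,0,0,0,0,0,0],[-0.07,0,0,0,0,0,0],[-0.115,0,0,0,0,0,0],[-0.15,0,0,0,0,0,0],[-0.15,0,0,0,0,0,0]]';python3 -c "
from h import *
from station import *
go([.5906,.2182,.15],.105)
f=grab_frame('wrist');cv2.imwrite('pics/w8.png',f['pixels'][:,:,::-1]);np.savez('w8.npz',**f)
f=grab_frame('side');cv2.imwrite('pics/s8.png',cv2.resize(f['pixels'][180:330,340:540,::-1],None,fx=3,fy=3))"
```

```text
t: 10.72
eef_pos: [0.5771, -0.3127, 0.1588]
ee_rot: [1.603, 1.564, -0.299]
force: [0.1, -0.3, -2.5]
width: 0.0107
opt [ 2.706e+00 -9.000e-03 -2.000e-03]
opt [-0.436  0.001 -0.006]
t 10.72 tool axes [[0.01, -0.0, -1.0], [0.95, -0.32, 0.01], [-0.32, -0.95, -0.0]] shift [ 0.0079 -0.1596 -0.5065] rot [-0.436  0.001 -0.006] q [-0.2   0.37 -0.13  0.   -1.06  1.44] F [ 0.1 -0.3 -2.5] w 0.010653508564320834
```

View pics/w8.png

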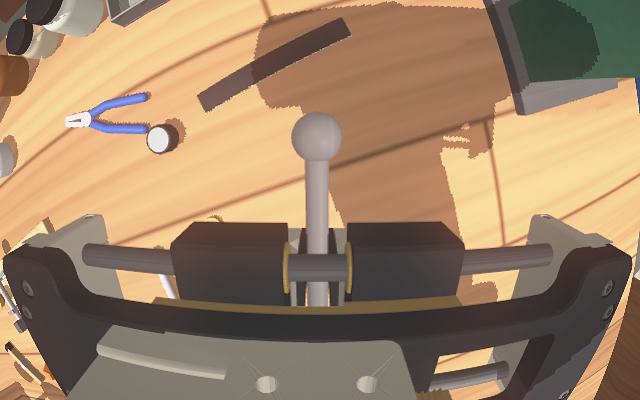

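View pics/s8.png

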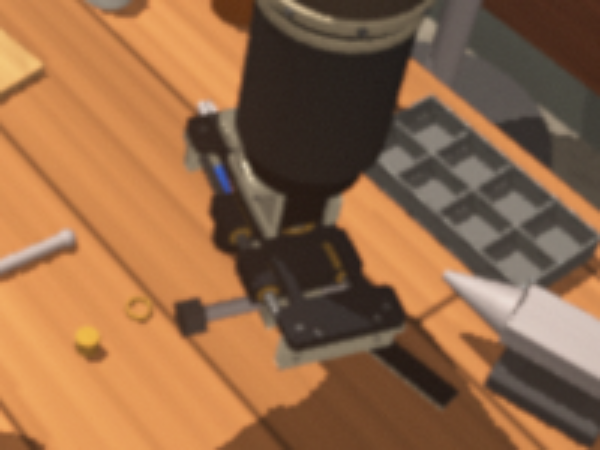

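```bash
python3 -m crank '[[0,-0.016,-0.05,-0.044,0,0,0],[0,-0.032,-0.1,-0.087,0,0,0],[0,-0.048,-0.152,-0.131,0,0,0],[0,-0.064,-0.203,-0.174,0,0,0],[0,-0.08,-0.253,-0.218,0,0,0],[0,-0.096,-0.304,-0.262,0,0,0],[0,-0.112,-0.355,-0.305,0,0,0],[0,-0.128,-0.405,-0.349,0,0,0],[0,-0.144,-0.456,-0.392,0,0,0],[0.005,-0.16,-0.506,-0.436,0,0,0]]'; python3 -m crank '[[0,0,0,0,0,0,0],[0,0,0,0,0,0,0]]'
python3 -c "
from h import *
go([.590,.2177,.1],.105)"
```

```text
t: 12.08
eef_pos: [0.5877, 0.2199, 0.1483]
ee_rot: [-1.117, 1.569, -2.582]
force: [1.7, -0.1, -1.6]
width: 0.0103
t: 12.32
eef_pos: [0.5875, 0.218, 0.148]
ee_rot: [-1.09, 1.568, -2.555]
force: [0.2, 0.8, -2.5]
width: 0.0103
opt [-3.141e+00 -4.000e-03  2.000e-03]
opt [0.001 0.001 0.003]
t 12.32 tool axes [[-0.0, -0.0, -1.0], [0.99, 0.11, -0.0], [0.11, -0.99, 0.0]] shift [0.048  0.0026 0.0005] rot [0.001 0.001 0.003] q [ 0.67  0.34 -0.2  -0.   -1.03  1.01] F [ 0.2  0.8 -2.5] w 0.01027617794392515
```

```bash
python3 -m crank '[[0.03,0.002,0.0004,0,0,0,0],[0.06,0.002,0.0004,0,0,0,0],[0.08,0.002,0.0004,0,0,0,0],[0.091,0.002,0.0004,0,0,0,0],[0.091,0.002,0.0004,0,0,0,0],[0.091,0.002,0.0004,0,0,0,0]]' 60
python3 -c "
from h import *
from station import *
go([.590,.2177,.0365],.105)
f=grab_frame('wrist');cv2.imwrite('pics/w9.png',f['pixels'][:,:,::-1])"
```

```text
t: 13.08
eef_pos: [0.5911, 0.2182, 0.0595]
ee_rot: [1.921, 1.569, 0.455]
force: [-0.4, -0.6, -2.8]
width: 0.0103
opt [ 3.142e+00 -2.000e-03  1.000e-03]
opt [-0.    -0.    -0.001]
t 13.07 tool axes [[0.0, 0.0, -1.0], [0.99, 0.1, 0.0], [0.1, -0.99, -0.0]] shift [ 0.023  -0.0012  0.0004] rot [-0.    -0.    -0.001] q [ 0.66  0.43 -0.29  0.   -0.84  1.01] F [-0.4 -0.6 -2.8] w 0.010265605362263048
```

View pics/w9.png

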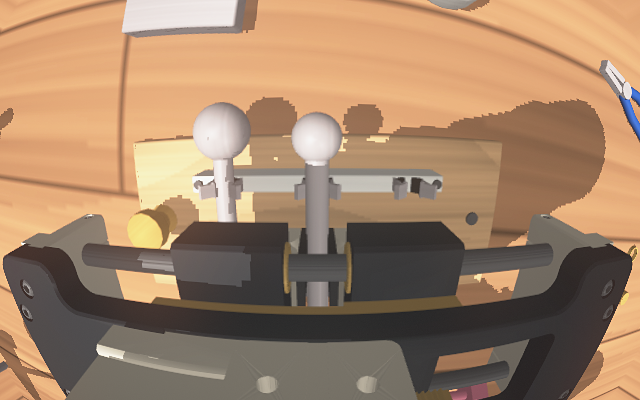

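Centred over the middle clips (tips at about 300 and 336, shaft at 318). Press down.

```bash
python3 -m crank '[[0.005,0,0,0,0,0,0],[0.010,0,0,0,0,0,0],[0.014,0,0,0,0,0,0],[0.018,0,0,0,0,0,0],[0.021,0,0,0,0,0,0],[0.023,0,0,0,0,0,0],[0.024,0,0,0,0,0,0]]' 60
python3 -c "
from h import *
from station import *
go([.590,.2177,.0365],.105)
f=grab_frame('wrist');cv2.imwrite('pics/w10.png',f['pixels'][:,:,::-1])"
```

```text
t: 14.0
eef_pos: [0.5905, 0.218, 0.037]
ee_rot: [0.524, 1.57, -0.94]
force: [-10.2, -3.6, 28.2]
width: 0.0099
opt [-3.14e+00  1.00e-03  1.00e-03]
opt [ 0.001  0.001 -0.   ]
t 14.0 tool axes [[0.0, -0.0, -1.0], [0.99, 0.11, 0.0], [0.11, -0.99, 0.0]] shift [ 0.0005 -0.0005  0.0002] rot [ 0.001  0.001 -0.   ] q [ 0.66  0.46 -0.31  0.   -0.8   1.01] F [-10.2  -3.6  28.2] w 0.009942794935944844
```

View pics/w10.png

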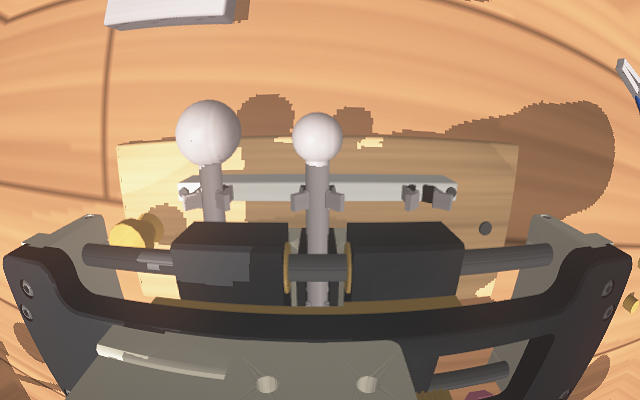

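```bash
python3 -m crank '[[0,0,0,0,0,0,0],[0,0,0,0,0,0,0.3],[0,0,0,0,0,0,0.3],[-0.001,0,0,0,0,0,0.3]]'; python3 -m crank '[[-0.03,0,0,0,0,0,0.3],[-0.08,0,0,0,0,0,0.3],[-0.12,0,0,0,0,0,0.3],[-0.16,-0.02,0.01,0,0,0,0.45],[-0.16,-0.02,0.01,0,0,0,0.45]]';  python3 -c "
from h import *
from station import *
f=grab_frame('wrist');cv2.imwrite('pics/w11.png',f['pixels'][:,:,::-1]);np.savez('w11.npz',**f)
f=grab_frame('side');cv2.imwrite('pics/s11.png',cv2.resize(f['pixels'][100:250,220:420,::-1],None,fx=4,fy=4));np.savez('s11.npz',**f)
go([.5066,-.0905,.2],-.104)"
```

```text
t: 14.55
eef_pos: [0.5903, 0.2182, 0.0351]
ee_rot: [-1.221, 1.57, -2.687]
force: [-0.2, 1.0, 0.3]
width: 0.0257
t: 15.18
eef_pos: [0.5726, 0.2067, 0.1994]
ee_rot: [2.038, 1.565, 0.573]
force: [0.4, -0.3, -1.2]
width: 0.0377
opt [-2.933e+00  1.000e-03 -1.000e-03]
opt [ 0.209 -0.001 -0.   ]
t 15.28 tool axes [[0.0, 0.0, -1.0], [0.99, 0.1, 0.0], [0.1, -0.99, -0.0]] shift [-0.0046 -0.0957  0.2883] rot [ 0.209 -0.001 -0.   ] q [ 0.67  0.27 -0.19 -0.   -1.11  1.01] F [ 0.4  0.  -0.8] w 0.039244611659399846
```

View pics/w11.png

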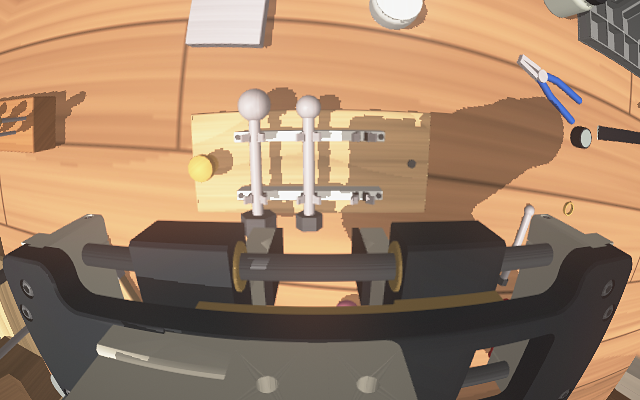

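View pics/s11.png

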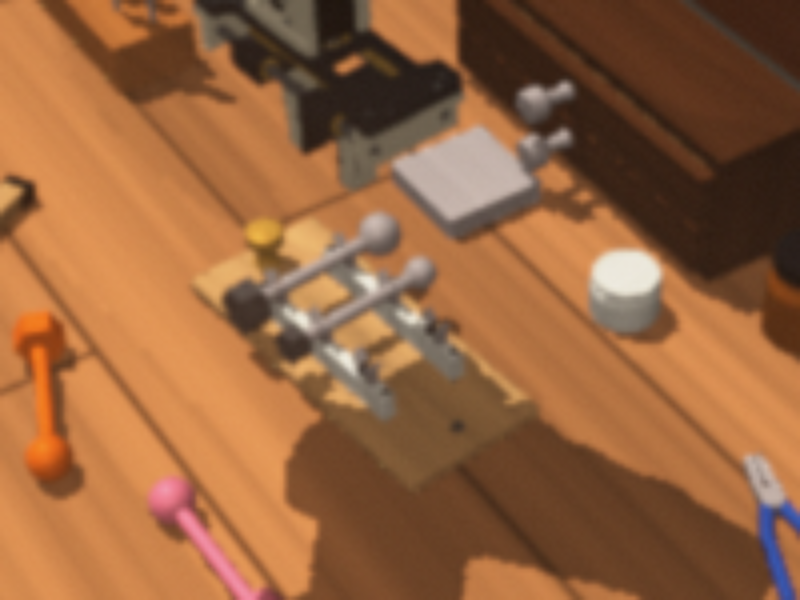

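```bash
python3 -m crank '[[0,-0.018,0.045,0.035,0,0,0.45],[0,-0.036,0.092,0.07,0,0,0.45],[0,-0.055,0.14,0.105,0,0,0.45],[0,-0.076,0.19,0.14,0,0,0.45],[0,-0.096,0.24,0.175,0,0,0.45],[0,-0.115,0.286,0.209,0,0,0.45],[0,-0.115,0.286,0.209,0,0,0.45],[0,-0.115,0.286,0.209,0,0,0.45]]'
python3 - <<'E'
from h import *
from station import *
s=dict(np.load("s11.npz"));w=dict(np.load("w11.npz"))
S=lambda x,y:(220+(x+.5)/4-.5,100+(y+.5)/4-.5)
for n,a,b in [("ball",S(420,273),(308,106)),("col",S(295,342),(309,222)),("ball34",S(380,233),(253.5,103.5))]:
    p,r=tri([ray(s,*a),ray(w,*b,True)]);print(n,np.round(p,4),np.round(r,4))
go([.5056,-.0906,.2],-.104)
f=grab_frame("wrist");cv2.imwrite("pics/w12.png",f["pixels"][:,:,::-1]);np.savez("w12.npz",**f)
E
```

```text
t: 16.27
eef_pos: [0.4873, -0.0904, 0.1946]
ee_rot: [-1.351, 1.569, -3.026]
force: [-0.5, 1.2, -0.2]
width: 0.0392
ball [0.6506 0.2236 0.0441] [0.0003 0.0003]
col [0.5318 0.2095 0.0477] [0.0011 0.0011]
ball34 [0.6488 0.2786 0.0454] [0.0001 0.0001]
opt [ 3.141e+00  3.000e-03 -1.000e-03]
opt [-0.001  0.     0.002]
t 16.27 tool axes [[-0.0, -0.0, -1.0], [0.99, -0.1, -0.0], [-0.1, -0.99, 0.0]] shift [-0.0055  0.0183 -0.0017] rot [-0.001  0.     0.002] q [ 0.21  0.09 -0.42 -0.   -1.06  1.25] F [-0.5  1.2 -0.2] w 0.03921788885601291
```

View pics/w12.png

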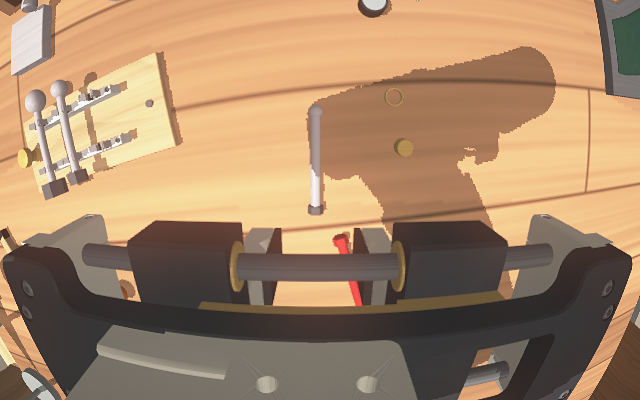

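```bash
python3 - <<'E'
from h import *
f=dict(np.load("w12.npz"))
im=f["pixels"];cv2.imwrite("pics/c12.png",cv2.resize(im[95:225,285:345,::-1],None,fx=4,fy=4,interpolation=cv2.INTER_CUBIC))
g=cv2.cvtColor(im,cv2.COLOR_RGB2HSV);Q=[]
for r in (130,145,155,170,185,195):
    c=[c for c in range(305,328) if g[r,c,1]<60];p=plane(f,np.mean(c),r,.008,True);Q.append(p);print(r,c[0],c[-1],np.round(p,4))
d=Q[0]-Q[-1];print("yaw",np.arctan2(d[1],d[0]))
print(plane(f,315.5,110,.008,True),plane(f,316,210,.008,True))
E
```

```text
130 311 319 [ 0.5398 -0.0945  0.008 ]
145 311 319 [ 0.5231 -0.0927  0.008 ]
155 311 319 [ 0.5118 -0.0915  0.008 ]
170 310 319 [ 0.4949 -0.0892  0.008 ]
185 310 319 [ 0.4775 -0.0873  0.008 ]
195 310 319 [ 0.4658 -0.086   0.008 ]
yaw -0.11364405523040833
[ 0.56183011 -0.09737915  0.008     ] [ 0.44751108 -0.08585325  0.008     ]
```

View pics/c12.png

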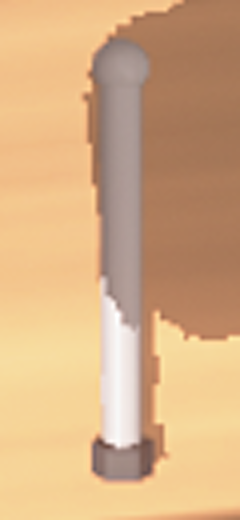

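```bash
python3 -m crank '[[0.03,0.0176,-0.0015,0.001,0,0,0.45],[0.09,0.0176,-0.0015,0.001,0,0,0.45],[0.14,0.0176,-0.0015,0.001,0,0,0.45],[0.16,0.0176,-0.0015,0.001,0,0,0.45],[0.16,0.0176,-0.0015,0.001,0,0,0.45],[0.16,0.0176,-0.0015,0.001,0,0,0.45]]';python3 -c "
from h import *
go([.505,-.0907,.002],-.106)"
```

```text
t: 17.08
eef_pos: [0.506, -0.0899, 0.0363]
ee_rot: [1.637, 1.57, -0.038]
force: [-0.7, 0.4, -0.0]
width: 0.0393
opt [-3.139e+00  2.000e-03 -0.000e+00]
opt [ 0.003 -0.    -0.001]
t 17.07 tool axes [[0.0, -0.0, -1.0], [0.99, -0.1, 0.0], [-0.1, -0.99, -0.0]] shift [ 0.0343 -0.0009  0.0009] rot [ 0.003 -0.    -0.001] q [ 0.21  0.31 -0.58  0.   -0.69  1.26] F [-0.7  0.4 -0. ] w 0.03927347279502975
```

```bash
python3 -m crank '[[0.02,-0.001,0.0005,0.003,0,0,0.45],[0.03,-0.001,0.0005,0.003,0,0,0.45],[0.034,-0.001,0.0005,0.003,0,0,0.45],[0.034,-0.001,0.0005,0.003,0,0,0.3],[0.034,-0.001,0.0005,0.003,0,0,0],[0.034,-0.001,0.0005,0.003,0,0,0],[0.034,-0.001,0.0005,0.003,0,0,0]]' 50;python3 -c "
from h import *
go([.505,-.0906,.002],-.106)"
```

```text
t: 17.95
eef_pos: [0.5043, -0.091, 0.0019]
ee_rot: [1.739, 1.57, 0.06]
force: [-0.9, -0.5, 1.8]
width: 0.0105
opt [ 3.14e+00 -1.00e-03  0.00e+00]
opt [-0.002 -0.    -0.001]
t 17.95 tool axes [[0.0, 0.0, -1.0], [0.99, -0.11, 0.0], [-0.11, -0.99, -0.0]] shift [-0.0001  0.0007 -0.0005] rot [-0.002 -0.    -0.001] q [ 0.21  0.36 -0.61  0.   -0.6   1.26] F [-0.9 -0.5  1.8] w 0.01048246420283309
```

```bash
python3 -m crank '[[-0.01,0,0,0,0,0,0],[-0.03,0,0,0,0,0,0],[-0.07,0,0,0,0,0,0],[-0.115,0,0,0,0,0,0],[-0.15,0,0,0,0,0,0],[-0.15,0,0,0,0,0,0]]';python3 -c "
from h import *
from station import *
go([.590+.055*.105,.2179-.055*.9945,.148],.105)
f=grab_frame('wrist');cv2.imwrite('pics/w13.png',f['pixels'][:,:,::-1]);np.savez('w13.npz',**f)"
```

```text
t: 18.7
eef_pos: [0.5057, -0.0909, 0.1551]
ee_rot: [1.807, 1.565, 0.129]
force: [-0.3, -0.6, -2.6]
width: 0.0105
opt [ 2.929e+00 -9.000e-03  1.000e-03]
opt [-0.212 -0.001 -0.006]
t 18.7 tool axes [[0.01, 0.0, -1.0], [0.99, -0.11, 0.01], [-0.11, -0.99, -0.0]] shift [ 0.0079  0.0623 -0.2622] rot [-0.212 -0.001 -0.006] q [ 0.21  0.15 -0.45  0.   -0.97  1.26] F [-0.3 -0.6 -2.6] w 0.010460026542838613
```

View pics/w13.png

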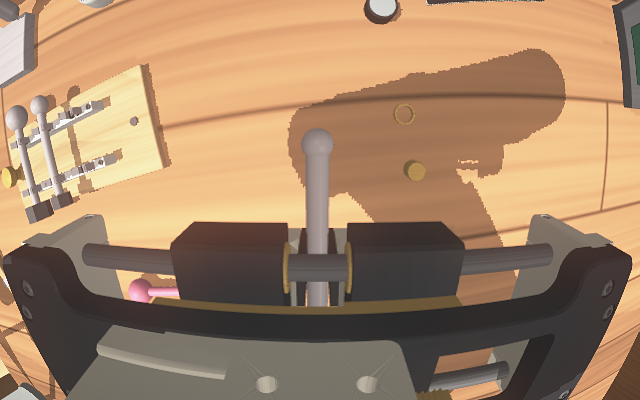

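Held and level. Carry it to above place a.

```bash
python3 -m crank '[[0,0.01,-0.044,-0.035,0,0,0],[0,0.021,-0.088,-0.07,0,0,0],[0,0.031,-0.131,-0.106,0,0,0],[0,0.042,-0.175,-0.141,0,0,0],[0.002,0.052,-0.219,-0.177,0,0,0],[0.005,0.0615,-0.2625,-0.212,0,0,0],[0.005,0.0615,-0.2625,-0.212,0,0,0],[0.005,0.0615,-0.2625,-0.212,0,0,0]]' 60
python3 -c "
from h import *
go([.590+.055*.105,.2179-.055*.9945,.06],.105)"
```

```text
t: 19.75
eef_pos: [0.5924, 0.163, 0.1451]
ee_rot: [-1.191, 1.568, -2.658]
force: [-0.1, -1.1, -1.1]
width: 0.0104
opt [ 3.141e+00  4.000e-03 -2.000e-03]
opt [-0.001  0.001  0.003]
t 19.75 tool axes [[-0.0, -0.0, -1.0], [0.99, 0.1, -0.0], [0.1, -0.99, 0.0]] shift [0.0851 0.0036 0.    ] rot [-0.001  0.001  0.003] q [ 0.59  0.32 -0.23 -0.   -1.01  1.09] F [-0.1 -1.1 -1.1] w 0.01037795077265115
```

```bash
python3 -m crank '[[0.03,0.003,0,0,0,0,0],[0.06,0.003,0,0,0,0,0],[0.08,0.003,0,0,0,0,0],[0.085,0.003,0,0,0,0,0],[0.085,0.003,0,0,0,0,0],[0.085,0.003,0,0,0,0,0]]' 60
python3 -c "
from h import *
from station import *
go([.590+.055*.105,.2179-.055*.9945,.039],.105)
f=grab_frame('wrist');cv2.imwrite('pics/w14.png',f['pixels'][:,:,::-1])"
```

```text
t: 20.5
eef_pos: [0.5969, 0.1637, 0.0627]
ee_rot: [1.938, 1.569, 0.471]
force: [0.4, -0.6, -1.5]
width: 0.0104
opt [ 3.141e+00 -2.000e-03  1.000e-03]
opt [-0.001 -0.001 -0.002]
t 20.5 tool axes [[0.0, 0.0, -1.0], [0.99, 0.1, 0.0], [0.1, -0.99, -0.0]] shift [ 0.0237 -0.0012  0.0004] rot [-0.001 -0.001 -0.002] q [ 0.58  0.41 -0.31  0.   -0.84  1.09] F [ 0.4 -0.6 -1.5] w 0.01038477537153203
```

View pics/w14.png

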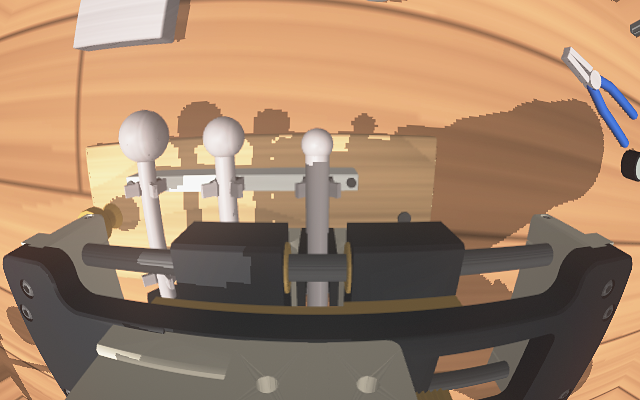

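Centred over the last clips. Press.

```bash
python3 -m crank '[[0.005,0,0,0,0,0,0],[0.010,0,0,0,0,0,0],[0.014,0,0,0,0,0,0],[0.018,0,0,0,0,0,0],[0.021,0,0,0,0,0,0],[0.023,0,0,0,0,0,0],[0.0245,0,0,0,0,0,0]]' 60
python3 -c "
from h import *
from station import *
go([.590+.055*.105,.2179-.055*.9945,.039],.105)
f=grab_frame('wrist');cv2.imwrite('pics/w15.png',f['pixels'][:,:,::-1])"
```

```text
t: 21.42
eef_pos: [0.5961, 0.1633, 0.0385]
ee_rot: [-0.406, 1.57, -1.872]
force: [-8.5, -3.2, 24.9]
width: 0.0105
opt [ 3.141e+00  1.000e-03 -1.000e-03]
opt [-0.     0.001  0.   ]
t 21.43 tool axes [[-0.0, -0.0, -1.0], [0.99, 0.1, -0.0], [0.1, -0.99, 0.0]] shift [-0.0005 -0.0004  0.    ] rot [-0.     0.001  0.   ] q [ 0.58  0.44 -0.34  0.   -0.79  1.09] F [-8.5 -3.2 24.9] w 0.01052681208906155
```

View pics/w15.png

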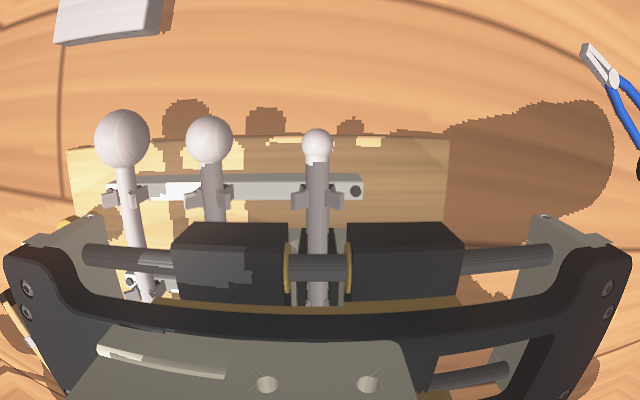

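```bash
python3 -m crank '[[0,0,0,0,0,0,0],[0,0,0,0,0,0,0.3],[0,0,0,0,0,0,0.3],[-0.001,0,0,0,0,0,0.3]]'; python3 -m crank '[[-0.03,0,0,0,0,0,0.3],[-0.08,0,0,0,0,0,0.3],[-0.12,0,0,0,0,0,0.3],[-0.16,-0.02,0.01,0,0,0,0.3]]';  python3 -c "
from station import *
from h import *
f=grab_frame('wrist');cv2.imwrite('pics/w16.png',f['pixels'][:,:,::-1]);np.savez('w16.npz',**f)"
python3 -m crank '[[-0.02,-0.03,0.05,0,0,0,0.45],[-0.04,-0.05,0.11,0,0,0,0.45],[-0.05,-0.07,0.17,0,0,0,0.45],[-0.05,-0.08,0.23,0,0,0,0.45],[-0.05,-0.08,0.25,0,0,0,0.45],[-0.05,-0.08,0.25,0,0,0,0.45],[-0.05,-0.08,0.25,0,0,0,0.45]]'
python3 -c "
from station import *
from h import *
f=grab_frame('side');cv2.imwrite('pics/s16.png',cv2.resize(f['pixels'][130:250,255:385,::-1],None,fx=5,fy=5,interpolation=cv2.INTER_CUBIC));np.savez('s16.npz',**f)
f=grab_frame('top');cv2.imwrite('pics/t16.png',cv2.resize(f['pixels'][60:290,190:490,::-1],None,fx=2.6,fy=2.6,interpolation=cv2.INTER_CUBIC));np.savez('t16.npz',**f)
cv2.imwrite('pics/t16b.png',cv2.resize(f['pixels'][155:220,235:345,::-1],None,fx=7,fy=7,interpolation=cv2.INTER_CUBIC))"
```

```text
t: 21.98
eef_pos: [0.5962, 0.1637, 0.0376]
ee_rot: [-1.328, 1.57, -2.795]
force: [-0.1, 0.9, 0.2]
width: 0.0256
t: 22.48
eef_pos: [0.5779, 0.152, 0.1989]
ee_rot: [0.221, 1.571, -1.246]
force: [0.0, 0.0, 0.9]
width: 0.0263
t: 23.4
eef_pos: [0.5239, -0.105, 0.2477]
ee_rot: [-1.939, 1.57, 2.878]
force: [0.1, -0.5, 0.0]
width: 0.0396
```

View pics/w16.png

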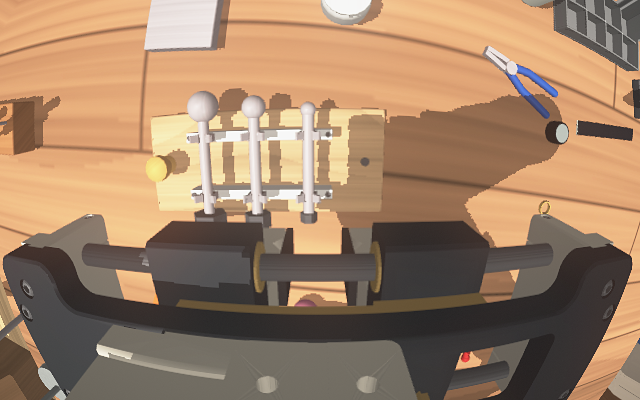

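View pics/s16.png

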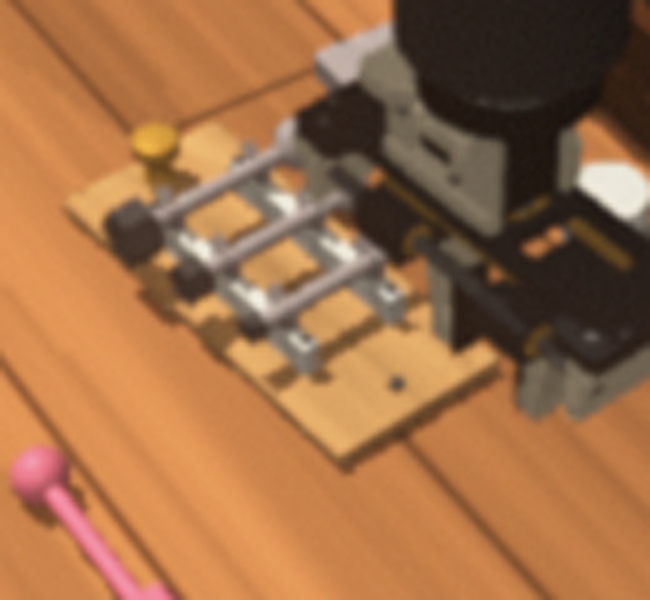

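View pics/t16.png

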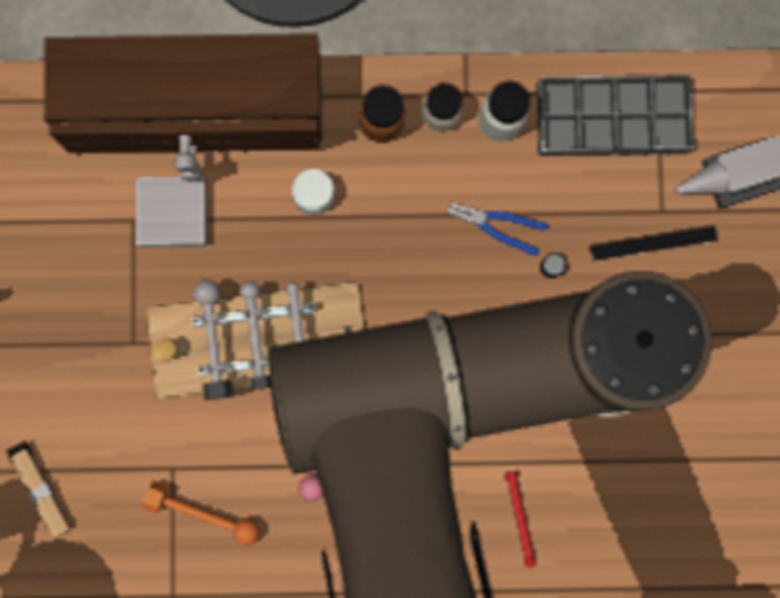

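View pics/t16b.png

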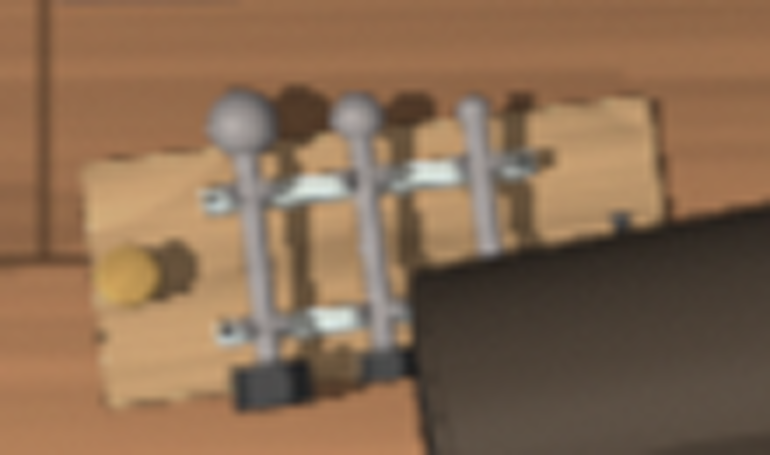

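```bash
python3 -m crank '[[-0.02,0,0.05,0,0,0,0.45],[-0.04,0,0.1,0,0,0,0.45],[-0.05,0,0.15,0,0,0,0.45],[-0.05,-0.0,0.2,0,0,0,0.45],[-0.05,-0.0,0.24,0,0,0,0.45],[-0.05,-0.0,0.24,0,0,0,0.45],[-0.05,-0.0,0.24,0,0,0,0.45]]'
python3 -c "
from station import *
from h import *
f=grab_frame('side');cv2.imwrite('pics/s17.png',cv2.resize(f['pixels'][130:250,255:385,::-1],None,fx=5,fy=5,interpolation=cv2.INTER_CUBIC));np.savez('s17.npz',**f)
f=grab_frame('top');np.savez('t17.npz',**f)
cv2.imwrite('pics/t17b.png',cv2.resize(f['pixels'][155:220,235:345,::-1],None,fx=7,fy=7,interpolation=cv2.INTER_CUBIC))"
```

```text
t: 24.38
eef_pos: [0.5492, -0.3432, 0.2977]
ee_rot: [-2.238, 1.57, 2.579]
force: [-0.0, 0.1, 0.5]
width: 0.0396
```

View pics/s17.png

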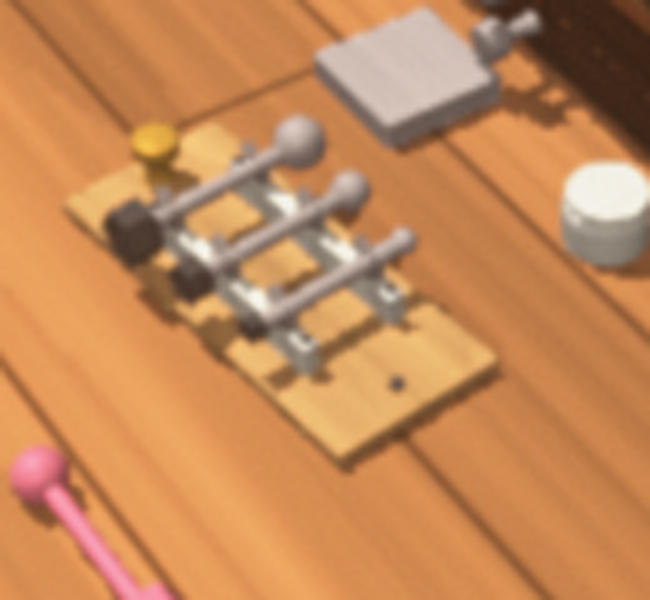

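View pics/t17b.png

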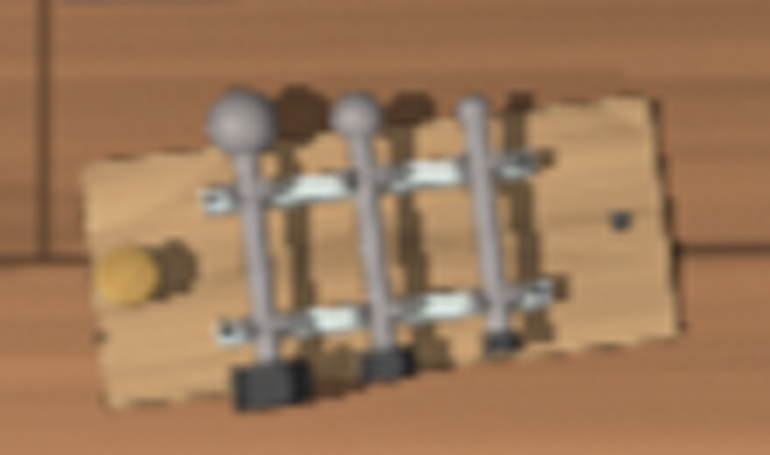

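```bash
python3 - <<'E'
from h import *
s=dict(np.load("s17.npz"));t=dict(np.load("t17.npz"))
S=lambda x,y:(255+(x+.5)/5-.5,130+(y+.5)/5-.5)
T=lambda x,y:(235+(x+.5)/7-.5,155+(y+.5)/7-.5)
k=np.array([.5775,.3340])
for n,a,b,c,d,lb,lc in [("34",S(300,141),T(242,123),S(135,231),T(270,385),65,60.5),("25",S(349,191),T(356,116),S(193,279),T(388,363),61,58),("16",S(403,240),T(472,106),S(254,321),T(503,342),57,55)]:
    p,r=tri([ray(s,*a),ray(t,*b)]);q,r2=tri([ray(s,*c),ray(t,*d)]);o=q+(p-q)*lc/(lb+lc)
    print(n,np.round(p,4),np.round(q,4),"mid",np.round(o,4),"yaw",round(np.arctan2(*(p-q)[1::-1]),3),"knob",round(np.linalg.norm(o[:2]-k),4))
E
```

```text
34 [0.6495 0.2801 0.0443] [0.5248 0.2674 0.0433] mid [0.5849 0.2736 0.0438] yaw 0.101 knob 0.0609
25 [0.6518 0.2262 0.042 ] [0.5336 0.2117 0.0435] mid [0.5912 0.2188 0.0428] yaw 0.121 knob 0.116
16 [0.6551 0.1708 0.0426] [0.5424 0.1568 0.0495] mid [0.5977 0.1637 0.0461] yaw 0.124 knob 0.1715
```

```bash
python3 - <<'E'
from h import *
s=dict(np.load("s17.npz"));im=s["pixels"][130:250,255:385,::-1]
im=cv2.resize(im,None,fx=5,fy=5,interpolation=cv2.INTER_CUBIC)
c=np.array([.590,.2178]);y=.105;ax=np.array([np.cos(y),np.sin(y)]);ay=np.array([-np.sin(y),np.cos(y)])
for k,(yy,dx,l) in enumerate([(.055,0,65),(0,.001,61),(-.055,.001,57)]):
    for z,col in ((.045,(0,255,0)),):
        P=[]
        for x in (-.05,l/1000):
            p=np.append(c+ay*yy+ax*(x+dx),z);u,v=proj(s,p);P.append((int((u-255+.5)*5),int((v-130+.5)*5)))
        cv2.line(im,P[0],P[1],col,1);cv2.circle(im,P[1],4,(255,0,0),1)
cv2.imwrite("pics/chk.png",im[80:400,80:480].repeat(1,0));
cv2.imwrite("pics/chk.png",cv2.resize(im[90:370,90:450],None,fx=2,fy=2))
E
```

```text
(no output)
```

View pics/chk.png

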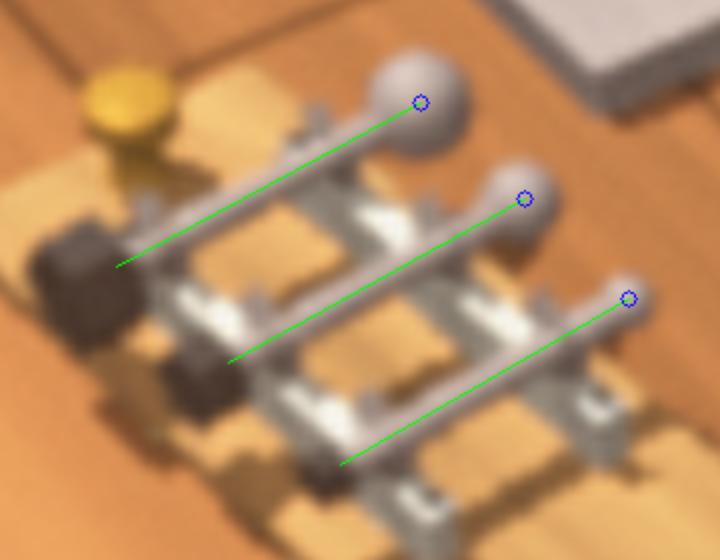

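All three shafts lie along the predicted seated axes, and none of them is tilted or sitting high. I'll hand the job in.

```bash
python3 -c "
from station import *
print(job_done(), get_state()['t'])"
```

```text
the job is handed in; nothing more can be done
the job is handed in; nothing more can be done
```

I unclipped the 34 mm punch from the middle place and pressed it into the place next to the knob. Then I clicked the 25 mm punch into the middle place and the 16 mm punch into the far one. The job took about 24 s of the 70 s and was handed in with the arm well clear; it gives no verdict.

| Punch | Press force at the end (N) | Axis height (mm) | Distance from knob (mm) |
|---|---|---|---|
| 34 mm | 19, then about 3 mm further | 44 | 61 |
| 25 mm | 28 | 43 | 116 |
| 16 mm | 25 | 46 | 172 |

The heights and distances are from the last top and side pictures, and their targets are 45 mm high and 63, 118 and 173 mm from the knob. No bystander or coloured look-alike was touched, and those I could see in the later pictures looked unmoved.

Two readings disagreed. The 16 mm punch's partly hidden collar came out about 5 mm high, which would mean a tilt of roughly 0.06 rad, right at the limit. The 25 mm punch's collar also read about 3 mm high in one earlier view. In the side view all three shafts lay along the predicted seated lines, so I took both as pixel error. I can't rule out a small real tilt on the 16 mm punch.

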